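# Close the ingredient jars with their matching lids

## Task

First lift the grey cover off the yellow jar and set it flat, knob up, in the black round holder. Then close each of the three jars with the lid of its own colour, pressed or dropped fully home so that it sits flat on the rim, with the jars left standing on the table. Leave the blue lid, the pink bowl and the bottle where they are, and do not tip any jar.

Things in the scene. Friction and masses are not known exactly. Their poses are not given: they have to be found in the camera images.
- jar_green: Green plastic jar, open at the top, standing loose on the table: 73 mm across, 70 mm tall, wall 3.5 mm, mouth 66 mm across, floor 4 mm thick. Origin: centre of its underside; z up to the mouth. With a lid fully on, the lid's origin is 60 mm above the jar's. 
- lid_green: Green lid, right side up on the table: flange 76 mm across, 7 mm thick (10 to 17 mm above the origin); below it a plug 60 mm across, 10 mm deep, tapered at the bottom, that drops into a jar's mouth; on top an upright grip bar 40 mm long, 14 thick, 32 tall (17 to 49 mm above the origin). Origin: centre of the plug's underside; z up, x along the bar. Belongs to the green jar.
- jar_yellow: Yellow plastic jar, open at the top, standing loose on the table: 73 mm across, 70 mm tall, wall 3.5 mm, mouth 66 mm across, floor 4 mm thick. Origin: centre of its underside; z up to the mouth. With a lid fully on, the lid's origin is 60 mm above the jar's. It starts under the grey cover.
- lid_yellow: Yellow lid, right side up on the table: flange 76 mm across, 7 mm thick (10 to 17 mm above the origin); below it a plug 60 mm across, 10 mm deep, tapered at the bottom, that drops into a jar's mouth; on top an upright grip bar 40 mm long, 14 thick, 32 tall (17 to 49 mm above the origin). Origin: centre of the plug's underside; z up, x along the bar. Belongs to the yellow jar.
- jar_red: Red plastic jar, open at the top, standing loose on the table: 73 mm across, 70 mm tall, wall 3.5 mm, mouth 66 mm across, floor 4 mm thick. Origin: centre of its underside; z up to the mouth. With a lid fully on, the lid's origin is 60 mm above the jar's. 
- lid_red: Red lid, right side up on the table: flange 76 mm across, 7 mm thick (10 to 17 mm above the origin); below it a plug 60 mm across, 10 mm deep, tapered at the bottom, that drops into a jar's mouth; on top an upright grip bar 40 mm long, 14 thick, 32 tall (17 to 49 mm above the origin). Origin: centre of the plug's underside; z up, x along the bar. Belongs to the red jar.
- lid_blue: Blue lid, right side up on the table: flange 76 mm across, 7 mm thick (10 to 17 mm above the origin); below it a plug 60 mm across, 10 mm deep, tapered at the bottom, that drops into a jar's mouth; on top an upright grip bar 40 mm long, 14 thick, 32 tall (17 to 49 mm above the origin). Origin: centre of the plug's underside; z up, x along the bar. It has no jar here and stays where it is.
- cover: Grey cover, at first loose on the yellow jar: flange 76 mm across and 6 mm thick (8 to 14 mm above the origin), plug below 60 mm across and 8 mm deep, on top a round black knob 22 mm across and 32 mm tall (14 to 46 mm above). Origin: centre of the plug's underside; z up through the knob.
- holder: Black shallow round holder fixed to the table, for the cover: 100 mm across outside, 92 mm inside, rim 16 mm high, floor 4 mm thick, open at the top. It is at the robot's left or right. Origin: centre of its underside; z up.
- pink_bowl: Small pink bowl, 90 mm across, 35 mm tall, loose; a bystander among the jars and lids. Origin: centre of its underside.
- bottle: Amber bottle with a white cap, 56 mm across, 110 mm tall, standing loose at the other side from the holder; a bystander. Origin: centre of its underside.

How it is judged (in metres and radians):
On the way, in this order (a step that is already met when the one before it is completed fails the run):
1. the grey cover lies flat in the black holder, let go (horizontal distance between cover and holder below 0.013 m and z of cover in the frame of holder below 0.008 m and angle between cover's own z axis and vertical below 0.1 rad and contact force between cover and the fingers below 0.5 N), for 0.2 s.
2. one jar is closed with the lid of its own colour (((horizontal distance between lid_green and jar_green below 0.006 m and z of lid_green in the frame of jar_green between 0.057 and 0.0635 m and angle between lid_green's own z axis and vertical below 0.08 rad and contact force between lid_green and the fingers below 0.5 N) or (horizontal distance between lid_yellow and jar_yellow below 0.006 m and z of lid_yellow in the frame of jar_yellow between 0.057 and 0.0635 m and angle between lid_yellow's own z axis and vertical below 0.08 rad and contact force between lid_yellow and the fingers below 0.5 N) or (horizontal distance between lid_red and jar_red below 0.006 m and z of lid_red in the frame of jar_red between 0.057 and 0.0635 m and angle between lid_red's own z axis and vertical below 0.08 rad and contact force between lid_red and the fingers below 0.5 N))), for 0.2 s.
3. two jars are closed with the lids of their own colours ((((horizontal distance between lid_green and jar_green below 0.006 m and z of lid_green in the frame of jar_green between 0.057 and 0.0635 m and angle between lid_green's own z axis and vertical below 0.08 rad and contact force between lid_green and the fingers below 0.5 N) and (horizontal distance between lid_yellow and jar_yellow below 0.006 m and z of lid_yellow in the frame of jar_yellow between 0.057 and 0.0635 m and angle between lid_yellow's own z axis and vertical below 0.08 rad and contact force between lid_yellow and the fingers below 0.5 N)) or ((horizontal distance between lid_green and jar_green below 0.006 m and z of lid_green in the frame of jar_green between 0.057 and 0.0635 m and angle between lid_green's own z axis and vertical below 0.08 rad and contact force between lid_green and the fingers below 0.5 N) and (horizontal distance between lid_red and jar_red below 0.006 m and z of lid_red in the frame of jar_red between 0.057 and 0.0635 m and angle between lid_red's own z axis and vertical below 0.08 rad and contact force between lid_red and the fingers below 0.5 N)) or ((horizontal distance between lid_yellow and jar_yellow below 0.006 m and z of lid_yellow in the frame of jar_yellow between 0.057 and 0.0635 m and angle between lid_yellow's own z axis and vertical below 0.08 rad and contact force between lid_yellow and the fingers below 0.5 N) and (horizontal distance between lid_red and jar_red below 0.006 m and z of lid_red in the frame of jar_red between 0.057 and 0.0635 m and angle between lid_red's own z axis and vertical below 0.08 rad and contact force between lid_red and the fingers below 0.5 N)))), for 0.2 s.
At the end, for the whole second after the job is handed in: Each jar stands upright (0.08 rad) with its own colour of lid home: centred within 6 mm, lid origin 57 to 63.5 mm above the jar's, tilt under 0.08 rad. The grey cover is flat in the holder, knob up: within 13 mm, origin under 8 mm above the holder's. All let go and at rest (all of step 1 and horizontal distance between lid_green and jar_green below 0.006 m and z of lid_green in the frame of jar_green between 0.057 and 0.0635 m and angle between each of lid_green, lid_yellow, lid_red, jar_green, jar_yellow, jar_red's own z axis and vertical below 0.08 rad and contact force between each of lid_green, lid_yellow, lid_red and the fingers below 0.5 N and horizontal distance between lid_yellow and jar_yellow below 0.006 m and z of lid_yellow in the frame of jar_yellow between 0.057 and 0.0635 m and horizontal distance between lid_red and jar_red below 0.006 m and z of lid_red in the frame of jar_red between 0.057 and 0.0635 m and height (world z) of each of jar_green, jar_yellow, jar_red below 0.006 m and linear speed of each of lid_green, lid_yellow, lid_red, cover below 0.02 m/s); the robot touches nothing.
It fails at once if the blue lid is moved by more than 30 mm (distance of lid_blue from where it was at the start of the episode above 0.03 m).
It fails at once if the pink bowl is moved by more than 30 mm (distance of pink_bowl from where it was at the start of the episode above 0.03 m).
It fails at once if the bottle is moved by more than 30 mm (distance of bottle from where it was at the start of the episode above 0.03 m).
It fails at once if a jar is tipped by more than 0.5 rad (angle between any of jar_green, jar_yellow, jar_red's own z axis and vertical above 0.5 rad).
It also fails if it takes over 70 s, if anything falls off the work surface, if the arm or the gripper's body presses on something with over 40 N, if the wrist force passes 120 N, or if a joint passes its speed limit or range.

## Robot

A 6-joint arm with a two-finger parallel gripper is mounted at the origin on the work surface. World frame = base frame: x ahead of the robot, y to its left, z up, the work surface at z = 0. Lengths are in mm, angles in rad, forces in N, time in s.
With the tool pointing down it reaches from about 300 to 875 mm from the base axis. Payload 4.2 kg.
Tool frame: the origin (TCP) lies at the very end of the fingers, on their centre line; the grasp point (between the pads) lies 19 mm behind it (arm.grip_depth is the distance from the TCP to the grasp point, in mm); z points along the fingers, y is the line along which they close (so a half turn about z gives the same grasp; the last joint's range is limited). The gripper opens to 85 mm and grips with 20 to 120 N. Pads are 22 mm wide; open, the fingers measure 114 mm over their backs; the gripper's body (76 mm by 85 mm) begins 54 mm behind the grasp point. The pads swing forward as they close: fully open they stand 13 mm farther back than shut.
Start: joints at [-1.209, 0.32, 1.565, -0, 1.257, -0.02], TCP at [214.244, -533.611, 231.338] pointing down, gripper open.
Joint ranges: [-3.11, 3.11], [-0.84, 2.01], [0.21, 2.61], [-1.34, 4.49], [0.05, 2.63], [-2.56, 2.56]. Speed limits (rad/s): [2.57, 2.57, 3.14, 3.14, 3.14, 3.14].

## Interface

Orientations are given as [roll, pitch, yaw] about the fixed x, y, z axes, in that order (R = Rz(yaw) Ry(pitch) Rx(roll)).
In Python, from rig import arm gives the robot as it stands. The module is installed in compiled form; this text tells all that it offers.
- The arm moves only by the tool drive_tool, never from a script. Its argument "increments" is a list of rows, each a list of 4 numbers: the shift along the tool's x, y, z in units of 40 mm (1.0 is 40 mm), then the turn about the tool's z in units of 6 degrees (1.0 is 6 degrees). A call has exactly 5 rows; each row shifts and turns the commanded pose from where the row before left it, along the tool's axes as they then stand; what a row does not reach is not made up. A row lasts 1/10 s, in which the tool goes at most 50 mm and 8.59 degrees, less where a joint would pass 70% of its speed; a pose out of reach is approached as far as the arm can. A call is refused whole if a number of a shift passes 1 or a number of a turn 1, either way. A call with a gripper value outside its range is refused whole. "hand" is the opening, from 0 (shut) to 1 (fully open), set as the call begins (left out, the last holds). The fingers move at their own pace and stop on an object; "newtons" is the grip in N (left out, the last holds). Time passes only in rows, so rows that do not move let the fingers close, or fill a call up. It gives the time, the measured TCP pose, the force, the opening and the grip force at its end, in the units of the state.
- arm.read_state(): the state, without advancing time (a new reading comes with each control period).
- arm.capture(name): name is "scene" or "side" or "wrist"; returns the picture (480x640x3 uint8, blue, green, red); there is no depth.
- arm.calibration(name): a dict with "fx", "fy", "cx", "cy" (pixels), "rvec" (rotation vector, rad) and "tvec" (3), from world to camera coordinates, as OpenCV has them; the wrist camera has in their place "T_tool_cam" (4x4, takes a point from camera to tool coordinates, whose origin is the TCP and whose axes are the flange's). Camera axes: x right, y down, z forward; pixel columns grow to the right and rows downward; lengths in mm; the calibration is good to about 2 mm. A picture is of the moment at which its call begins: read the wrist's pose just before it. calibration takes no time and is no camera call.
- arm.close_job(): hands the job in; it is judged then, once.
The state is a dict: "t": time; "joint_pos": joint angles; "qvel": joint speeds; "tau": joint torques, N m; "tool_pos": TCP position; "ee_rot": TCP orientation; "wrist_force": force on the tool from outside, world axes, zero at the start; "wrist_torque": the same for the moment, N m; "gripper_width": finger opening in mm; "grip_force": force on a finger pad.
Only numpy, scipy, OpenCV 4.12 (cv2) and the standard library are available. Lean on these libraries where they do the work, as an engineer would, in place of code of your own. Each camera call takes 0.05 s, during which the arm holds its last target. There are 200 camera calls.

## Working session

There is one attempt and no reset: what is moved stays moved. The work goes in short steps, Python scripts to look and compute and a tool call to move; the robot and the scene stay as the last step left them, time stands still between calls to the robot, and variables do not carry over. Pictures are saved under pics/ and viewed, at most 10 in all, crops included, and the job is handed in when it is done.

Besides the shell and the picture viewer there is one more tool, called after "Emit:" by a JSON object that holds its "op" and its "data". drive_tool: Moves the arm, as the interface text tells. Its arguments: {"type":"object","properties":{"increments":{"type":"array"},"hand":{"type":"number"},"newtons":{"type":"number"}},"required":["increments"]}

```bash
mkdir -p pics; python3 - <<'E'
from rig import arm
import cv2
for n in("scene","side"):
    im=arm.capture(n); cv2.imwrite(f"pics/{n}0.png",im)
    c=arm.calibration(n); print(n,{k:(v if not hasattr(v,'tolist') else v.tolist()) for k,v in c.items()})
c=arm.calibration("wrist");print(c)
s=arm.read_state();print(s)
E
```

```text
scene {'fx': 539.1986996734789, 'fy': 539.1986996734789, 'cx': 318.19884977881287, 'cy': 246.9548303179612, 'rvec': [1.0668405768014955, 2.5801115428646035, -0.7923860573502974], 'tvec': [375.9966803753204, -272.53300079927146, 1473.3008078012622]}
side {'fx': 620.1308026625353, 'fy': 620.1308026625353, 'cx': 323.7581090143441, 'cy': 245.47426351958487, 'rvec': [0.352880176862886, -2.8402606452931285, 1.021984710598726], 'tvec': [532.5694964546552, 124.10799110844802, 1559.2153497946654]}
{'fx': 415.821448871825, 'fy': 415.821448871825, 'cx': 321.370944387777, 'cy': 243.25649353460173, 'T_tool_cam': array([[ 5.93921246e-04, -9.61946092e-01, -2.73238655e-01,
         6.95195139e+01],
       [ 9.99999713e-01,  4.42812173e-04,  6.14699399e-04,
        -3.40993806e-01],
       [-4.70314282e-04, -2.73238941e-01,  9.61946079e-01,
        -1.42187623e+02],
       [ 0.00000000e+00,  0.00000000e+00,  0.00000000e+00,
         1.00000000e+00]])}
{'t': 0.1, 'joint_pos': array([-1.20899969e+00,  3.20230610e-01,  1.56552849e+00, -8.38796512e-06,
        1.25740262e+00, -2.00269730e-02]), 'qvel': array([-1.44982507e-03, -8.28650210e-04, -2.67217669e-03,  9.14454979e-05,
       -9.00739192e-04, -1.51999582e-04]), 'tau': array([ 3.91047488e-04, -4.16410124e+01, -2.34704268e+01,  5.01321983e-05,
        4.94543943e-03, -1.92331032e-05]), 'tool_pos': array([ 214.09010807, -533.21156033,  230.57590061]), 'ee_rot': array([-3.14002375e+00, -2.34476258e-05,  3.81826187e-01]), 'wrist_force': array([ 0.13765078, -0.11513053, -0.05046545]), 'wrist_torque': array([-0.01827998, -0.03802817,  0.00146078]), 'grip_force': 0.0, 'gripper_width': 85.69677151226499}
```

View pics/scene0.png

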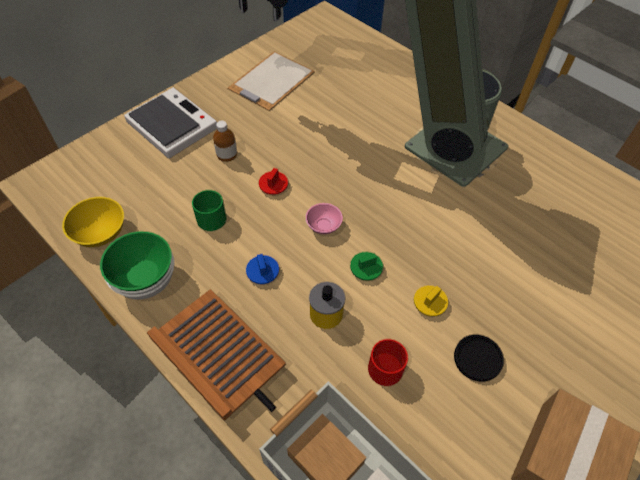

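View pics/side0.png

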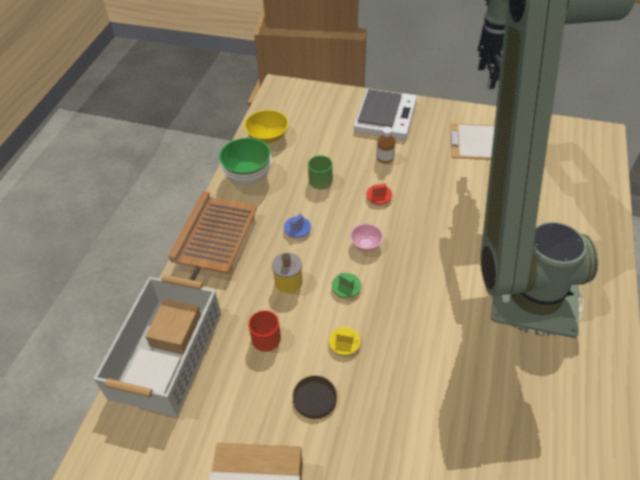

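The scene view shows everything: jars at green (209,210), grey cover on yellow (327,305) and red (388,362). Lids are at red (273,183), blue (263,270), green (367,266) and yellow (431,301), with the bowl at (325,220), holder at (479,358) and bottle at (225,142). The side view agrees.

```bash
cat > h.py <<'E'
from rig import arm
import cv2, numpy as np
from scipy.spatial.transform import Rotation as R
HSV={'red':((172,150,60),(8,255,255)),'green':((60,120,30),(88,255,255)),'yellow':((22,170,50),(34,255,255)),'blue':((105,120,50),(125,255,255)),'pink':((160,60,100),(176,170,255)),'dark':((0,0,0),(180,255,45))}
def cam(name,st=None):
    c=arm.calibration(name)
    if name=='wrist':
        st=st or arm.read_state(); T=np.eye(4); T[:3,:3]=R.from_euler('xyz',st['ee_rot']).as_matrix(); T[:3,3]=st['tool_pos']
        T=T@np.array(c['T_tool_cam'])
    else:
        M=R.from_rotvec(c['rvec']).as_matrix(); T=np.eye(4); T[:3,:3]=M.T; T[:3,3]=-M.T@np.array(c['tvec'])
    return c,T
def cast(ct,px,z):
    c,T=ct; px=np.asarray(px,float).reshape(-1,2)
    d=np.c_[(px[:,0]-c['cx'])/c['fx'],(px[:,1]-c['cy'])/c['fy'],np.ones(len(px))]@T[:3,:3].T
    return (T[:3,3]+d*((z-T[2,3])/d[:,2])[:,None])[:,:2]
def proj(ct,P):
    c,T=ct; q=(np.asarray(P,float).reshape(-1,3)-T[:3,3])@T[:3,:3]
    return np.c_[c['fx']*q[:,0]/q[:,2]+c['cx'],c['fy']*q[:,1]/q[:,2]+c['cy']]
def mask(im,col):
    h=cv2.cvtColor(im,cv2.COLOR_BGR2HSV); lo,hi=HSV[col]
    if lo[0]>hi[0]: m=cv2.inRange(h,lo,(180,)+hi[1:])|cv2.inRange(h,(0,)+lo[1:],hi)
    else: m=cv2.inRange(h,lo,hi)
    return cv2.morphologyEx(m,cv2.MORPH_OPEN,np.ones((3,3)))
def blobs(m,amin=200):
    cs=cv2.findContours(m,cv2.RETR_EXTERNAL,cv2.CHAIN_APPROX_NONE)[0]
    return sorted([c[:,0] for c in cs if cv2.contourArea(c)>amin],key=lambda c:-cv2.contourArea(c))
def circ(p):
    for _ in range(4):
        s=np.linalg.lstsq(np.c_[2*p,np.ones(len(p))],(p**2).sum(1),rcond=None)[0]
        r=np.sqrt(s[2]+s[0]**2+s[1]**2); e=np.abs(np.hypot(*(p-s[:2]).T)-r); p=p[e<=max(1.0,2*np.median(e))]
    return s[:2],r,np.median(e)
E
python3 - <<'E'
from h import *
for n in("scene","side"):
    im=cv2.imread(f"pics/{n}0.png"); ct=cam(n); print(n,ct[1][:3,3].round())
    for col in HSV:
        for b in blobs(mask(im,col)):
            ctr=b.mean(0); (x,y,w,h)=cv2.boundingRect(b)
            p=cast(ct,ctr,20)[0]
            if 200<p[0]<900 and abs(p[1])<600: print(col,ctr.round(),(w,h),'z13',cast(ct,ctr,13).round().tolist(),'z35',cast(ct,ctr,35).round().tolist())
E
```

```text
scene [1025.  470. 1056.]
red [387. 362.] (40, 47) z13 [[610.0, 275.0]] z35 [[619.0, 280.0]]
red [273. 182.] (29, 27) z13 [[447.0, -248.0]] z35 [[459.0, -233.0]]
green [135. 261.] (71, 59) z13 [[834.0, -293.0]] z35 [[838.0, -277.0]]
green [209. 210.] (34, 40) z13 [[621.0, -291.0]] z35 [[630.0, -275.0]]
green [366. 266.] (31, 27) z13 [[467.0, 89.0]] z35 [[479.0, 97.0]]
yellow [ 94. 222.] (62, 50) z13 [[840.0, -456.0]] z35 [[844.0, -437.0]]
yellow [431. 300.] (34, 30) z13 [[433.0, 250.0]] z35 [[446.0, 254.0]]
yellow [325. 318.] (33, 21) z13 [[628.0, 116.0]] z35 [[636.0, 124.0]]
blue [262. 269.] (33, 29) z13 [[643.0, -72.0]] z35 [[651.0, -61.0]]
pink [323. 218.] (36, 29) z13 [[438.0, -77.0]] z35 [[451.0, -66.0]]
dark [478. 358.] (48, 46) z13 [[469.0, 403.0]] z35 [[481.0, 404.0]]
side [ 267. 1000. 1288.]
red [264. 330.] (31, 40) z13 [[627.0, 271.0]] z35 [[621.0, 283.0]]
red [379. 194.] (25, 20) z13 [[450.0, -243.0]] z35 [[447.0, -221.0]]
green [243. 155.] (42, 33) z13 [[885.0, -308.0]] z35 [[875.0, -285.0]]
yellow [266. 125.] (43, 31) z13 [[859.0, -460.0]] z35 [[849.0, -435.0]]
yellow [344. 341.] (30, 27) z13 [[434.0, 254.0]] z35 [[431.0, 267.0]]
yellow [287. 284.] (23, 14) z13 [[614.0, 126.0]] z35 [[608.0, 141.0]]
pink [366. 236.] (30, 23) z13 [[452.0, -79.0]] z35 [[449.0, -60.0]]
```

```bash
cat >> h.py <<'E'
def plan(tgt,yaw=None,calls=1,start=None):
    s=arm.read_state(); p=np.array(s['tool_pos'] if start is None else start[:3],float); y=s['ee_rot'][2] if start is None else start[3]
    yaw=y if yaw is None else yaw; n=5*calls; d=(np.array(tgt)-p)/n; dy=(yaw-y)/n
    for k in range(calls):
        rows=[]
        for i in range(5):
            a=y+dy*(5*k+i); rows.append([round(float(v),2)+0.0 for v in (( d[0]*np.cos(a)+d[1]*np.sin(a))/40,(d[0]*np.sin(a)-d[1]*np.cos(a))/40,-d[2]/40,-np.degrees(dy)/6)])
        print(rows)
    print('step',np.linalg.norm(d).round(1))
E
python3 -c "
from h import *
plan((540,-275,220),1.571,3)"
```

```text
[[0.66, -0.2, 0.02, -0.76], [0.68, -0.14, 0.02, -0.76], [0.69, -0.09, 0.02, -0.76], [0.69, -0.03, 0.02, -0.76], [0.69, 0.02, 0.02, -0.76]]
[[0.69, 0.07, 0.02, -0.76], [0.68, 0.13, 0.02, -0.76], [0.67, 0.18, 0.02, -0.76], [0.65, 0.24, 0.02, -0.76], [0.63, 0.29, 0.02, -0.76]]
[[0.61, 0.34, 0.02, -0.76], [0.58, 0.38, 0.02, -0.76], [0.55, 0.43, 0.02, -0.76], [0.51, 0.47, 0.02, -0.76], [0.47, 0.51, 0.02, -0.76]]
step 27.7
```

Emit:
{"op": "drive_tool", "data": {"increments": [[0.66,-0.2,0.02,-0.76],[0.68,-0.14,0.02,-0.76],[0.69,-0.09,0.02,-0.76],[0.69,-0.03,0.02,-0.76],[0.69,0.02,0.02,-0.76]], "hand": 1}}

```text
t: 0.6
tool_pos: [323.4, -446.8, 226.8]
ee_rot: [-3.141, -0.0, 0.783]
wrist_force: [0.1, -0.5, 0.4]
gripper_width: 85.4
grip_force: 0.0
```

Emit:
{"op": "drive_tool", "data": {"increments": [[0.69,0.07,0.02,-0.76],[0.68,0.13,0.02,-0.76],[0.67,0.18,0.02,-0.76],[0.65,0.24,0.02,-0.76],[0.63,0.29,0.02,-0.76]]}}

```text
t: 1.1
tool_pos: [432.0, -360.5, 222.9]
ee_rot: [-3.141, -0.0, 1.181]
wrist_force: [0.1, 0.0, -0.3]
gripper_width: 85.5
grip_force: 0.0
```

Emit:
{"op": "drive_tool", "data": {"increments": [[0.61,0.34,0.02,-0.76],[0.58,0.38,0.02,-0.76],[0.55,0.43,0.02,-0.76],[0.51,0.47,0.02,-0.76],[0.47,0.51,0.02,-0.76]]}}

```text
t: 1.6
tool_pos: [540.8, -273.9, 218.8]
ee_rot: [-3.141, -0.0, 1.579]
wrist_force: [0.5, -1.0, -0.1]
gripper_width: 85.6
grip_force: 0.0
```

Emit:
{"op": "drive_tool", "data": {"increments": [[0,0,0,0],[0,0,0,0],[0,0,0,0],[0,0,0,0],[0,0,0,0]]}}

```text
t: 2.1
tool_pos: [539.6, -275.5, 219.5]
ee_rot: [3.142, 0.0, 1.574]
wrist_force: [0.1, 0.3, 0.0]
gripper_width: 85.6
grip_force: 0.0
```

```bash
cat >> h.py <<'E'
def snap(name):
    s=arm.read_state(); im=arm.capture('wrist'); cv2.imwrite(f'pics/{name}.png',im); np.save(f'pics/{name}.npy',np.r_[s['tool_pos'],s['ee_rot']]); return im,cam('wrist',s)
def load(name):
    a=np.load(f'pics/{name}.npy'); return cv2.imread(f'pics/{name}.png'),cam('wrist',dict(tool_pos=a[:3],ee_rot=a[3:]))
E
python3 - <<'E'
from h import *
im,ct=snap('w1'); s=arm.read_state(); print(s['tool_pos'].round(1),s['ee_rot'].round(3),s['joint_pos'].round(2),s['t'])
for col in('red','green'):
    for b in blobs(mask(im,col)): print(col,b.mean(0).round(),[ (z,[np.round(v,1) for v in circ(cast(ct,b,z))]) for z in (17,70)])
plan((540,105,220),1.571,2)
E
```

```text
[ 539.7 -275.4  219.5] [3.141 0.    1.574] [-0.49  0.38  1.51 -0.    1.26 -0.49] 2.15
red [212. 173.] [(17, [array([ 449.7, -245.5]), np.float64(37.2), np.float64(0.2)]), (70, [array([ 463.5, -239.4]), np.float64(31.5), np.float64(0.2)])]
green [431. 208.] [(17, [array([ 644., -281.]), np.float64(44.1), np.float64(1.3)]), (70, [array([ 627.9, -269.5]), np.float64(37.3), np.float64(1.1)])]
[[0.95, 0.0, 0.0, 0.0], [0.95, 0.0, 0.0, 0.0], [0.95, 0.0, 0.0, 0.0], [0.95, 0.0, 0.0, 0.0], [0.95, 0.0, 0.0, 0.0]]
[[0.95, 0.0, 0.0, 0.0], [0.95, 0.0, 0.0, 0.0], [0.95, 0.0, 0.0, 0.0], [0.95, 0.0, 0.0, 0.0], [0.95, 0.0, 0.0, 0.0]]
step 38.0
```

View pics/w1.png

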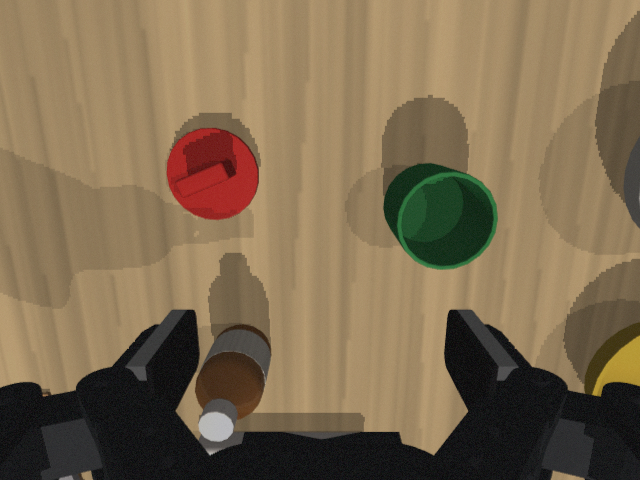

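The wrist view shows the red lid disc at (212,173), its bar running (172,188) to (235,170), and the green jar's rim at (447,220). The bottle cap is at (217,426).

Emit:
{"op": "drive_tool", "data": {"increments": [[0.95,0,0,0],[0.95,0,0,0],[0.95,0,0,0],[0.95,0,0,0],[0.95,0,0,0]]}}

```text
t: 2.65
tool_pos: [538.9, -83.8, 219.6]
ee_rot: [3.141, 0.0, 1.575]
wrist_force: [0.3, 0.6, 0.4]
gripper_width: 85.4
grip_force: 0.0
```

Emit:
{"op": "drive_tool", "data": {"increments": [[0.95,0,0,0],[0.95,0,0,0],[0.95,0,0,0],[0.95,0,0,0],[0.95,0,0,0]]}}

```text
t: 3.15
tool_pos: [538.2, 106.3, 219.6]
ee_rot: [3.141, 0.0, 1.575]
wrist_force: [-0.1, -0.7, 0.5]
gripper_width: 85.1
grip_force: 0.0
```

Emit:
{"op": "drive_tool", "data": {"increments": [[0,0,0,0],[0,0,0,0],[0,0,0,0],[0,0,0,0],[0,0,0,0]]}}

```text
t: 3.65
tool_pos: [538.4, 104.0, 219.4]
ee_rot: [3.141, 0.0, 1.574]
wrist_force: [-0.2, -0.6, 0.1]
gripper_width: 85.6
grip_force: 0.0
```

```bash
python3 -c "
from h import *
snap('w2');print(arm.read_state()['tool_pos'].round(1))"
```

```text
[538.4 104.2 219.3]
```

Emit:
{"op": "drive_tool", "data": {"increments": [[0.9,0,0,0],[0.9,0,0,0],[0.9,0,0,0],[0.9,0,0,0],[0.9,0,0,0]]}}

```text
t: 4.2
tool_pos: [537.6, 286.0, 219.3]
ee_rot: [3.141, 0.0, 1.575]
wrist_force: [1.4, -1.3, -0.0]
gripper_width: 85.3
grip_force: 0.0
```

Emit:
{"op": "drive_tool", "data": {"increments": [[0,0,0,0],[0,0,0,0],[0,0,0,0],[0,0,0,0],[0,0,0,0]]}}

```text
t: 4.7
tool_pos: [537.7, 284.0, 219.5]
ee_rot: [3.141, 0.0, 1.574]
wrist_force: [-0.3, -0.1, -0.2]
gripper_width: 85.3
grip_force: 0.0
```

```bash
python3 -c "
from h import *
snap('w3');print(arm.read_state()['tool_pos'].round(1))
a,b=cv2.imread('pics/w2.png'),cv2.imread('pics/w3.png')
cv2.imwrite('pics/w23.png',cv2.resize(np.vstack([a[:370],b[:370]]),None,fx=.8,fy=.8))"
```

```text
[537.7 284.2 219.5]
```

View pics/w23.png

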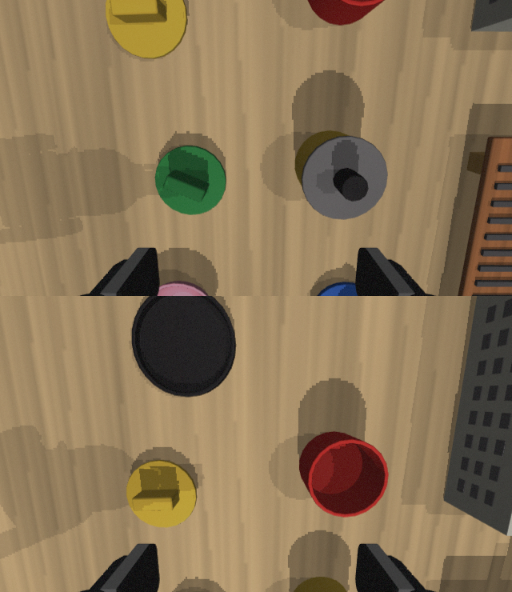

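Upper half (w2): green lid at (190,180) and grey cover at (345,178) with its knob tip at (352,185). Lower half (w3): holder at (184,343), yellow lid at (162,493) and red jar rim at (347,477).

```bash
python3 - <<'E'
from h import *
rng=np.random.default_rng(0)
def rim(p,r,tol=1.0):
    best=None
    for _ in range(1500):
        q=p[rng.choice(len(p),3,False)]
        try: s=np.linalg.solve(np.c_[2*q,np.ones(3)],(q**2).sum(1))
        except Exception: continue
        rr=np.sqrt(max(0,s[2]+s[0]**2+s[1]**2))
        if abs(rr-r)>1.5: continue
        k=np.abs(np.hypot(*(p-s[:2]).T)-rr)<tol
        if best is None or k.sum()>best.sum(): best=k
    c,rr,e=circ(p[best]); return c.round(1),rr.round(1),best.mean().round(2)
crops=[]
for n,col,kind in (('w1','red','lid'),('w2','green','lid'),('w3','yellow','lid'),('w1','green','jar'),('w3','red','jar')):
    im,ct=load(n)
    for b in blobs(mask(im,col),1500):
        if b[:,0].min()<2 or b[:,1].min()<2 or b[:,1].max()>380: continue
        print(n,col,kind,b.mean(0).round(),rim(cast(ct,b,17 if kind=='lid' else 70),38 if kind=='lid' else 36.5))
        if kind=='lid':
            c=b.mean(0).astype(int); crops.append(cv2.resize(im[c[1]-50:c[1]+50,c[0]-50:c[0]+50],(260,260),interpolation=cv2.INTER_CUBIC)); print('crop origin',c-50)
cv2.imwrite('pics/lids.png',np.hstack(crops))
im,ct=load('w2'); h=cv2.cvtColor(im,cv2.COLOR_BGR2HSV)
m=np.zeros(im.shape[:2],np.uint8); m[140:300,360:500]=cv2.inRange(h,(0,0,60),(180,70,255))[140:300,360:500]
b=blobs(cv2.morphologyEx(m,cv2.MORPH_OPEN,np.ones((3,3))),1500)[0]; print('cover flange z76',b.mean(0),rim(cast(ct,b,76),38), 'z70+', )
k=np.zeros_like(m); k[190:270,400:480]=cv2.inRange(h,(0,0,0),(180,255,38))[190:270,400:480]
for b in blobs(k,100): print('knob',b.mean(0).round(1),b.min(0),b.max(0),rim(cast(ct,b,108),11,.5))
im,ct=load('w3'); b=[x for x in blobs(mask(im,'dark'),3000) if x[:,1].max()<200][0]
print('holder',rim(cast(ct,b,16),50))
E
```

```text
w1 red lid [212. 173.] (array([ 449.7, -245.5]), np.float64(37.2), np.float64(1.0))
crop origin [161 123]
w2 green lid [238. 225.] (array([467.4,  90.9]), np.float64(36.8), np.float64(1.0))
crop origin [187 174]
w3 yellow lid [201. 246.] (array([434.2, 251.2]), np.float64(36.8), np.float64(1.0))
crop origin [151 196]
w1 green jar [431. 208.] (array([ 628.9, -271.8]), np.float64(35.8), np.float64(0.56))
w3 red jar [428. 222.] (array([619.5, 282. ]), np.float64(35.7), np.float64(0.63))
cover flange z76 [430.64189189 221.99324324] (array([615.6, 107. ]), np.float64(37.1), np.float64(1.0)) z70+
knob [438.5 232.4] [416 210] [458 250] (array([614.4, 108.1]), np.float64(10.3), np.float64(0.39))
holder (array([466.6, 402.6]), np.float64(49.0), np.float64(0.8))
```

View pics/lids.png

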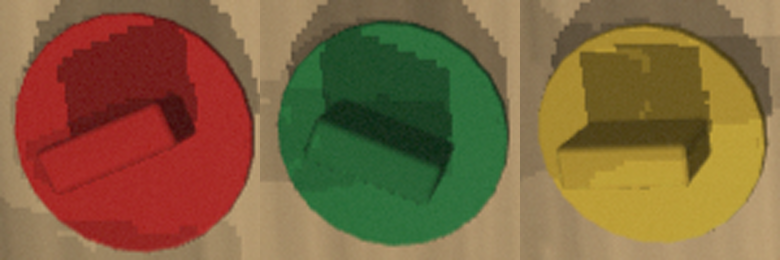

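```bash
python3 - <<'E'
from h import *
for n,o,A in (('w1',(161,123),[(35,155),(160,100),(178,140),(57,193)]),('w2',(187,174),[(68,115),(185,162),(172,203),(45,150)]),('w3',(151,196),[(42,148),(168,148),(168,187),(38,187)])):
    im,ct=load(n); p=cast(ct,np.array(o)+np.array(A)/2.6,49); d=(p[1]+p[2]-p[0]-p[3])/2
    print(n,p.mean(0).round(1),np.hypot(*d).round(1),'deg',np.degrees(np.arctan2(d[1],d[0])).round(1))
plan((615,107.5,140),1.571,1)
plan((615,107.5,140),1.571,2)
E
```

```text
w1 [ 450.3 -245.6] 39.8 deg 23.2
w2 [469.5  91.5] 38.8 deg -23.3
w3 [434.8 250.2] 39.0 deg 0.2
[[-0.89, 0.38, 0.4, 0.01], [-0.88, 0.38, 0.4, 0.01], [-0.88, 0.38, 0.4, 0.01], [-0.88, 0.39, 0.4, 0.01], [-0.88, 0.39, 0.4, 0.01]]
step 41.7
[[-0.44, 0.19, 0.2, 0.0], [-0.44, 0.19, 0.2, 0.0], [-0.44, 0.19, 0.2, 0.0], [-0.44, 0.19, 0.2, 0.0], [-0.44, 0.19, 0.2, 0.0]]
[[-0.44, 0.19, 0.2, 0.0], [-0.44, 0.19, 0.2, 0.0], [-0.44, 0.19, 0.2, 0.0], [-0.44, 0.19, 0.2, 0.0], [-0.44, 0.19, 0.2, 0.0]]
step 20.9
```

Emit:
{"op": "drive_tool", "data": {"increments": [[-0.88,0.38,0.4,0],[-0.88,0.38,0.4,0],[-0.88,0.38,0.4,0],[-0.88,0.39,0.4,0],[-0.88,0.39,0.4,0]]}}

```text
t: 5.25
tool_pos: [615.6, 107.6, 138.9]
ee_rot: [3.141, -0.0, 1.575]
wrist_force: [-0.2, 0.4, -0.2]
gripper_width: 85.4
grip_force: 0.0
```

Emit:
{"op": "drive_tool", "data": {"increments": [[0,0,0,0],[0,0,0,0],[0,0,0,0],[0,0,0,0],[0,0,0,0]]}}

```text
t: 5.75
tool_pos: [615.0, 110.6, 140.0]
ee_rot: [3.14, -0.0, 1.577]
wrist_force: [0.5, -0.0, 0.3]
gripper_width: 84.9
grip_force: 0.0
```

Emit:
{"op": "drive_tool", "data": {"increments": [[0,0,0.35,0],[0,0,0.35,0],[0,0,0.35,0],[0,0,0.3,0],[0,0,0.1,0]]}}

```text
t: 6.25
tool_pos: [613.9, 109.3, 78.8]
ee_rot: [-3.138, 0.001, 1.576]
wrist_force: [0.0, -0.0, 0.6]
gripper_width: 85.2
grip_force: 0.0
```

Emit:
{"op": "drive_tool", "data": {"increments": [[-0.04,0.02,0,0],[0,0,0,0],[0,0,0,0],[0,0,0,0],[0,0,0,0]], "hand": 0, "newtons": 40}}

```text
t: 6.75
tool_pos: [616.5, 108.0, 82.1]
ee_rot: [3.14, -0.0, 1.576]
wrist_force: [1.1, 0.7, 1.4]
gripper_width: 20.5
grip_force: 39.2
```

Emit:
{"op": "drive_tool", "data": {"increments": [[0,0,0,0],[0,0,0,0],[0,0,0,0],[0,0,0,0],[0,0,0,0]]}}

```text
t: 7.25
tool_pos: [616.5, 108.0, 82.0]
ee_rot: [3.14, -0.0, 1.576]
wrist_force: [0.1, -0.8, 6.2]
gripper_width: 20.9
grip_force: 39.5
```

Emit:
{"op": "drive_tool", "data": {"increments": [[0,0,-0.2,0],[0,0,-0.3,0],[0,0,-0.4,0],[0,0,-0.4,0],[0,0,-0.2,0]]}}

```text
t: 7.75
tool_pos: [616.6, 108.0, 143.3]
ee_rot: [3.139, -0.0, 1.576]
wrist_force: [0.5, -0.4, -0.5]
gripper_width: 20.6
grip_force: 39.2
```

```bash
python3 - <<'E'
from h import *
s=arm.read_state(); print(s['tool_pos'].round(1),s['wrist_force'].round(1),s['gripper_width'])
plan((466.6,403,142),1.571,2)
E
```

```text
[616.6 108.  143.3] [ 0.5 -0.4 -0.5] 20.647990871194622
[[0.74, -0.37, 0.0, 0.0], [0.74, -0.37, 0.0, 0.0], [0.74, -0.37, 0.0, 0.0], [0.74, -0.37, 0.0, 0.0], [0.74, -0.37, 0.0, 0.0]]
[[0.74, -0.37, 0.0, 0.0], [0.74, -0.37, 0.0, 0.0], [0.74, -0.37, 0.0, 0.0], [0.74, -0.37, 0.0, 0.0], [0.74, -0.37, 0.0, 0.0]]
step 33.1
```

Emit:
{"op": "drive_tool", "data": {"increments": [[0.74,-0.37,0,0],[0.74,-0.37,0,0],[0.74,-0.37,0,0],[0.74,-0.37,0,0],[0.74,-0.37,0,0]]}}

```text
t: 8.25
tool_pos: [540.3, 256.5, 141.3]
ee_rot: [-3.141, 0.0, 1.575]
wrist_force: [0.2, 0.6, -0.4]
gripper_width: 20.7
grip_force: 39.2
```

Emit:
{"op": "drive_tool", "data": {"increments": [[0.74,-0.37,0,0],[0.74,-0.37,0,0],[0.74,-0.37,0,0],[0.74,-0.37,0,0],[0.74,-0.37,0,0]]}}

```text
t: 8.75
tool_pos: [465.6, 404.2, 141.3]
ee_rot: [-3.141, 0.0, 1.576]
wrist_force: [1.8, -0.6, -0.1]
gripper_width: 20.5
grip_force: 39.2
```

Emit:
{"op": "drive_tool", "data": {"increments": [[0,0,0.3,0],[0,0,0.5,0],[0,0,0.5,0],[0,0,0.4,0],[0,0,0.3,0]]}}

```text
t: 9.25
tool_pos: [466.1, 402.0, 59.7]
ee_rot: [-3.14, 0.002, 1.575]
wrist_force: [0.5, -0.3, -0.7]
gripper_width: 20.8
grip_force: 39.2
```

Emit:
{"op": "drive_tool", "data": {"increments": [[0,0,0.3,0],[0,0,0.3,0],[0,0,0.2,0],[0,0,0.08,0],[0,0,0,0]]}}

```text
t: 9.75
tool_pos: [466.5, 403.1, 25.7]
ee_rot: [-3.141, 0.0, 1.576]
wrist_force: [0.1, -0.4, -0.0]
gripper_width: 20.5
grip_force: 39.2
```

Emit:
{"op": "drive_tool", "data": {"increments": [[0,0,0,0],[0,0,0,0],[0,0,0,0],[0,0,0,0],[0,0,0,0]], "hand": 1}}

```text
t: 10.25
tool_pos: [466.6, 403.2, 26.3]
ee_rot: [3.141, -0.0, 1.576]
wrist_force: [0.4, -0.2, -0.4]
gripper_width: 85.1
grip_force: 0.0
```

Emit:
{"op": "drive_tool", "data": {"increments": [[0,0,-0.3,0],[0,0,-0.5,0],[0,0,-0.8,0],[0,0,-0.8,0],[0,0,-0.8,0]]}}

```text
t: 10.75
tool_pos: [466.5, 403.2, 156.3]
ee_rot: [3.141, -0.0, 1.576]
wrist_force: [-0.0, 1.0, 0.2]
gripper_width: 85.4
grip_force: 0.0
```

```bash
python3 - <<'E'
from h import *
im,ct=snap('w4'); s=arm.read_state(); print(s['tool_pos'].round(1))
cv2.imwrite('pics/w4c.png',cv2.resize(im,(480,360)))
plan((434.5,250.7,150),3.14,3)
E
```

```text
[468.9 405.2 162.4]
[[-0.26, -0.06, 0.02, -1.0], [-0.25, -0.09, 0.02, -1.0], [-0.24, -0.11, 0.02, -1.0], [-0.23, -0.13, 0.02, -1.0], [-0.21, -0.16, 0.02, -1.0]]
[[-0.19, -0.18, 0.02, -1.0], [-0.17, -0.2, 0.02, -1.0], [-0.15, -0.22, 0.02, -1.0], [-0.13, -0.23, 0.02, -1.0], [-0.1, -0.24, 0.02, -1.0]]
[[-0.08, -0.25, 0.02, -1.0], [-0.05, -0.26, 0.02, -1.0], [-0.03, -0.26, 0.02, -1.0], [0.0, -0.26, 0.02, -1.0], [0.03, -0.26, 0.02, -1.0]]
step 10.6
```

View pics/w4c.png

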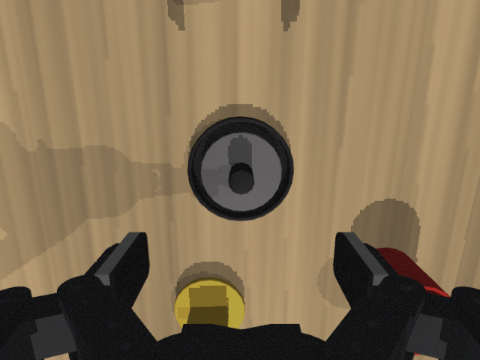

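The cover sits centred and flat in the holder at (240,168), with the knob at (240,178), knob up and released. Next is the yellow lid.

Emit:
{"op": "drive_tool", "data": {"increments": [[-0.26,-0.06,0.02,-1.0],[-0.25,-0.09,0.02,-1.0],[-0.24,-0.11,0.02,-1.0],[-0.23,-0.13,0.02,-1.0],[-0.21,-0.16,0.02,-1.0]]}}

```text
t: 11.3
tool_pos: [455.0, 351.1, 150.9]
ee_rot: [3.141, -0.0, 2.104]
wrist_force: [0.8, 0.4, -0.3]
gripper_width: 85.4
grip_force: 0.0
```

Emit:
{"op": "drive_tool", "data": {"increments": [[-0.19,-0.18,0.02,-1.0],[-0.17,-0.2,0.02,-1.0],[-0.15,-0.22,0.02,-1.0],[-0.13,-0.23,0.02,-1.0],[-0.1,-0.24,0.02,-1.0]]}}

```text
t: 11.8
tool_pos: [443.1, 299.9, 146.8]
ee_rot: [3.141, 0.001, 2.627]
wrist_force: [0.1, 0.2, -0.1]
gripper_width: 85.5
grip_force: 0.0
```

Emit:
{"op": "drive_tool", "data": {"increments": [[-0.08,-0.25,0.02,-1.0],[-0.05,-0.26,0.02,-1.0],[-0.03,-0.26,0.02,-1.0],[0.0,-0.26,0.02,-1.0],[0.03,-0.26,0.02,-1.0]]}}

```text
t: 12.3
tool_pos: [432.3, 248.6, 142.8]
ee_rot: [3.141, 0.001, -3.132]
wrist_force: [0.1, 0.0, 0.9]
gripper_width: 85.3
grip_force: 0.0
```

Emit:
{"op": "drive_tool", "data": {"increments": [[0,0,0,0],[0,0,0,0],[0,0,0,0],[0,0,0,0],[0,0,0,0]]}}

```text
t: 12.8
tool_pos: [432.3, 249.3, 142.1]
ee_rot: [-3.142, 0.0, -3.137]
wrist_force: [-0.6, 0.2, 0.2]
gripper_width: 85.2
grip_force: 0.0
```

```bash
cat >> h.py <<'E'
def meas(im,ct,col,z,near,roi=None):
    for b in blobs(mask(im,col),800):
        c,r,e=circ(cast(ct,b,z))
        if np.hypot(*(c-near))<60: print(col,c.round(1),r.round(1),e.round(2),'px',b.mean(0).round(),b.max(0))
E
python3 - <<'E'
from h import *
im,ct=snap('w5'); s=arm.read_state(); print(s['tool_pos'].round(1),s['ee_rot'].round(3))
meas(im,ct,'yellow',17,(434,251))
plan((434.5,250.7,22),3.14,1)
E
```

```text
[432.2 249.2 142.1] [-3.142  0.    -3.137]
yellow [432.8 250.5] 36.8 0.17 px [323. 234.] [378 286]
[[-0.01, 0.01, 0.6, -11.99], [-0.01, -0.01, 0.6, -11.99], [0.0, -0.01, 0.6, -11.99], [0.01, 0.0, 0.6, -11.99], [0.0, 0.01, 0.6, -11.99]]
step 24.0
```

Emit:
{"op": "drive_tool", "data": {"increments": [[-0.03,0.03,0.7,0],[0,0,0.7,0],[0,0,0.7,0],[0,0,0.6,0],[0,0,0.27,0]]}}

```text
t: 13.35
tool_pos: [432.3, 249.7, 21.3]
ee_rot: [-3.14, -0.003, -3.137]
wrist_force: [-0.1, -0.5, 0.2]
gripper_width: 85.4
grip_force: 0.0
```

Emit:
{"op": "drive_tool", "data": {"increments": [[0,0,0,0],[0,0,0,0],[0,0,0,0],[0,0,0,0],[0,0,0,0]], "hand": 0}}

```text
t: 13.85
tool_pos: [433.9, 250.4, 24.2]
ee_rot: [3.141, 0.002, -3.137]
wrist_force: [-2.9, -0.8, 9.0]
gripper_width: 13.1
grip_force: 40.3
```

Emit:
{"op": "drive_tool", "data": {"increments": [[0,0,0,0],[0,0,0,0],[0,0,0,0],[0,0,0,0],[0,0,0,0]]}}

```text
t: 14.35
tool_pos: [434.0, 250.5, 24.2]
ee_rot: [3.141, 0.002, -3.137]
wrist_force: [-0.6, 0.2, 6.1]
gripper_width: 13.5
grip_force: 39.8
```

Emit:
{"op": "drive_tool", "data": {"increments": [[0,0,-0.2,0],[0,0,-0.5,0],[0,0,-0.8,0],[0,0,-1,0],[0,0,-0.7,0]]}}

```text
t: 14.85
tool_pos: [433.7, 250.3, 153.8]
ee_rot: [3.141, 0.002, -3.137]
wrist_force: [0.7, 0.7, -1.5]
gripper_width: 13.6
grip_force: 39.0
```

```bash
sed -i 's/dy=(yaw-y)\/n/dy=((yaw-y+np.pi)%(2*np.pi)-np.pi)\/n/' h.py; python3 - <<'E'
from h import *
s=arm.read_state(); print(s['tool_pos'].round(1),s['wrist_force'].round(1),s['gripper_width'])
plan((705,107,165),3.14,2)
E
```

```text
[433.7 250.3 153.8] [ 0.7  0.7 -1.5] 13.551263459136397
[[-0.68, -0.36, -0.03, 0.01], [-0.68, -0.36, -0.03, 0.01], [-0.68, -0.36, -0.03, 0.01], [-0.68, -0.36, -0.03, 0.01], [-0.68, -0.36, -0.03, 0.01]]
[[-0.68, -0.36, -0.03, 0.01], [-0.68, -0.36, -0.03, 0.01], [-0.68, -0.36, -0.03, 0.01], [-0.68, -0.36, -0.03, 0.01], [-0.68, -0.36, -0.03, 0.01]]
step 30.7
```

Emit:
{"op": "drive_tool", "data": {"increments": [[-0.68,-0.36,-0.03,0],[-0.68,-0.36,-0.03,0],[-0.68,-0.36,-0.03,0],[-0.68,-0.36,-0.03,0],[-0.68,-0.36,-0.03,0]]}}

```text
t: 15.35
tool_pos: [570.4, 178.1, 157.5]
ee_rot: [-3.141, -0.0, -3.137]
wrist_force: [-0.0, -0.0, -0.2]
gripper_width: 13.5
grip_force: 39.0
```

Emit:
{"op": "drive_tool", "data": {"increments": [[-0.68,-0.36,-0.03,0],[-0.68,-0.36,-0.03,0],[-0.68,-0.36,-0.03,0],[-0.68,-0.36,-0.03,0],[-0.68,-0.36,-0.03,0]]}}

```text
t: 15.85
tool_pos: [706.7, 106.7, 163.3]
ee_rot: [-3.141, -0.001, -3.137]
wrist_force: [0.8, 1.1, -0.4]
gripper_width: 13.2
grip_force: 39.0
```

Emit:
{"op": "drive_tool", "data": {"increments": [[0,0,0,0],[0,0,0,0],[0,0,0,0],[0,0,0,0],[0,0,0,0]]}}

```text
t: 16.35
tool_pos: [705.4, 108.1, 163.6]
ee_rot: [-3.142, -0.0, -3.136]
wrist_force: [-0.1, -0.5, -1.0]
gripper_width: 13.4
grip_force: 39.1
```

```bash
cat >> h.py <<'E'
def rim(p,r,tol=1.0):
    rng=np.random.default_rng(0); best=None
    for _ in range(1500):
        q=p[rng.choice(len(p),3,False)]
        try: s=np.linalg.solve(np.c_[2*q,np.ones(3)],(q**2).sum(1))
        except Exception: continue
        rr=np.sqrt(max(0,s[2]+s[0]**2+s[1]**2))
        if abs(rr-r)>1.5: continue
        k=np.abs(np.hypot(*(p-s[:2]).T)-rr)<tol
        if best is None or k.sum()>best.sum(): best=k
    c,rr,e=circ(p[best]); return c.round(1),rr.round(1),best.mean().round(2)
E
python3 - <<'E'
from h import *
im,ct=snap('w6'); s=arm.read_state(); print(s['tool_pos'].round(1),s['ee_rot'].round(3))
for b in blobs(mask(im,'yellow'),800):
    print(b.mean(0).round(),b.min(0),b.max(0),rim(cast(ct,b,70),36.5) )
cv2.imwrite('pics/w6c.png',cv2.resize(im,(480,360)))
E
```

```text
[705.6 108.  163.7] [ 3.142  0.    -3.136]
[325. 305.] [226 211] [416 400] (array([739.9, 131. ]), np.float64(35.8), np.float64(0.1))
[319.  82.] [252  11] [386 153] (array([615.8, 106.8]), np.float64(35.5), np.float64(1.0))
```

View pics/w6c.png

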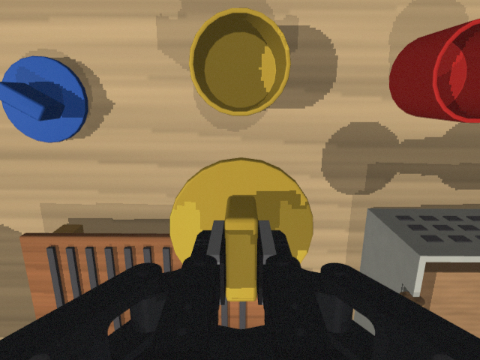

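The yellow jar's mouth is clear at (239,62), which is (615.8,106.8). The yellow lid is held level below the fingers at (242,228). The red jar is at the right edge and the blue lid at (43,98).

```bash
python3 - <<'E'
from h import *
im,ct=load('w6'); b=blobs(mask(im,'yellow'),800)[0]; b=b[b[:,1]<300]
print(rim(cast(ct,b,156.5),38), circ(cast(ct,b,156.5)))
plan((615.8,106.8,110),3.14,1); plan((615.8,106.8,110),3.14,1,start=(615.8,106.8,163,-3.137))
E
```

```text
(array([703.6, 108.3]), np.float64(36.5), np.float64(0.82)) (array([703.44835954, 108.33734685]), np.float64(36.35818207060132), np.float64(0.19838812186567623))
[[0.45, 0.0, 0.27, 0.01], [0.45, 0.0, 0.27, 0.01], [0.45, 0.0, 0.27, 0.01], [0.45, -0.01, 0.27, 0.01], [0.45, -0.01, 0.27, 0.01]]
step 20.9
[[0.0, 0.0, 0.27, 0.01], [0.0, 0.0, 0.27, 0.01], [0.0, 0.0, 0.27, 0.01], [0.0, 0.0, 0.27, 0.01], [0.0, 0.0, 0.27, 0.01]]
step 10.6
```

Emit:
{"op": "drive_tool", "data": {"increments": [[0.45,-0.01,0.2,0],[0.45,-0.01,0.27,0],[0.45,-0.01,0.27,0],[0.45,0,0.27,0],[0.43,0,0.2,0]]}}

```text
t: 16.9
tool_pos: [615.5, 106.0, 114.5]
ee_rot: [-3.141, -0.001, -3.136]
wrist_force: [-0.2, 0.3, -0.2]
gripper_width: 13.5
grip_force: 39.0
```

Emit:
{"op": "drive_tool", "data": {"increments": [[0,0,0,0],[0,0,0,0],[0,0,0,0],[0,0,0,0],[0,0,0,0]]}}

```text
t: 17.4
tool_pos: [617.7, 105.9, 115.2]
ee_rot: [3.142, 0.001, -3.137]
wrist_force: [-0.2, 0.4, -0.2]
gripper_width: 12.9
grip_force: 39.0
```

Emit:
{"op": "drive_tool", "data": {"increments": [[0.03,0.02,0.15,0],[0,0,0.15,0],[0,0,0.15,0],[0,0,0.15,0],[0,0,0.1,0]]}}

```text
t: 17.9
tool_pos: [615.3, 106.6, 85.9]
ee_rot: [-3.141, -0.001, -3.137]
wrist_force: [-0.3, -0.0, 0.1]
gripper_width: 13.2
grip_force: 39.0
```

Emit:
{"op": "drive_tool", "data": {"increments": [[0,0,0.08,0],[0,0,0.03,0],[0,0,0,0],[0,0,0,0],[0,0,0,0]]}}

```text
t: 18.4
tool_pos: [615.5, 106.6, 84.2]
ee_rot: [-3.142, 0.0, -3.137]
wrist_force: [-4.2, -0.0, 8.1]
gripper_width: 13.3
grip_force: 40.3
```

Emit:
{"op": "drive_tool", "data": {"increments": [[0,0,0,0],[0,0,0,0],[0,0,0,0],[0,0,0,0],[0,0,0,0]], "hand": 1}}

```text
t: 18.9
tool_pos: [615.7, 106.6, 82.2]
ee_rot: [-3.141, -0.0, -3.137]
wrist_force: [0.4, -0.6, 0.5]
gripper_width: 83.8
grip_force: 0.0
```

Emit:
{"op": "drive_tool", "data": {"increments": [[0,0,-0.2,0],[0,0,-0.4,0],[0,0,-0.6,0],[0,0,-0.6,0],[0,0,-0.3,0]]}}

```text
t: 19.4
tool_pos: [616.8, 106.8, 169.4]
ee_rot: [3.141, 0.004, -3.137]
wrist_force: [0.3, -0.8, -0.6]
gripper_width: 85.5
grip_force: 0.0
```

```bash
python3 - <<'E'
from h import *
im,ct=snap('w7'); s=arm.read_state(); print(s['tool_pos'].round(1),s['ee_rot'].round(3))
for b in blobs(mask(im,'yellow'),800): print(b.mean(0).round(),[(z,rim(cast(ct,b,z),38)) for z in (77,87)])
plan((468.4,91.2,140),2.75,1)
cv2.imwrite('pics/w7c.png',im[60:400])
E
```

```text
[617.4 106.9 170.6] [ 3.141  0.006 -3.137]
[321. 237.] [(77, (array([614.4, 106.9]), np.float64(36.9), np.float64(0.92))), (87, (array([611.7, 106.1]), np.float64(35.9), np.float64(0.48)))]
[[0.75, -0.07, 0.15, 0.76], [0.74, -0.13, 0.15, 0.76], [0.72, -0.19, 0.15, 0.76], [0.71, -0.25, 0.15, 0.76], [0.68, -0.3, 0.15, 0.76]]
step 30.6
```

View pics/w7c.png

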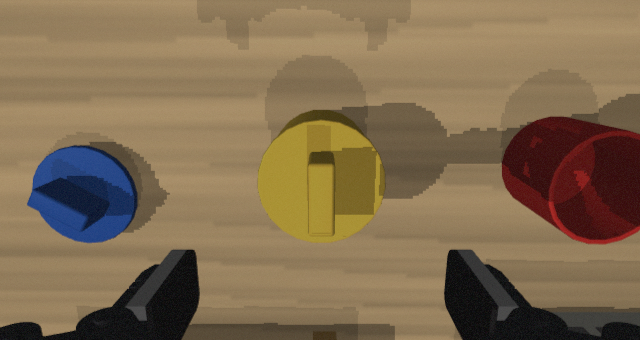

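The yellow lid sits flat and centred on its jar at (321,181); its measured radius of 36.9 mm at z=77 fits a home lid. Now the green lid.

Emit:
{"op": "drive_tool", "data": {"increments": [[0.75,-0.07,0.1,0.76],[0.74,-0.13,0.15,0.76],[0.72,-0.19,0.15,0.76],[0.71,-0.25,0.15,0.76],[0.68,-0.3,0.2,0.76]]}}

```text
t: 19.95
tool_pos: [465.0, 91.2, 135.8]
ee_rot: [-3.141, -0.001, 2.745]
wrist_force: [0.2, -0.3, 0.2]
gripper_width: 85.2
grip_force: 0.0
```

Emit:
{"op": "drive_tool", "data": {"increments": [[0,0,0,0],[0,0,0,0],[0,0,0,0],[0,0,0,0],[0,0,0,0]]}}

```text
t: 20.45
tool_pos: [467.5, 91.6, 136.5]
ee_rot: [3.141, 0.001, 2.749]
wrist_force: [-0.5, -0.4, -0.8]
gripper_width: 85.2
grip_force: 0.0
```

```bash
python3 - <<'E'
from h import *
im,ct=snap('w8'); s=arm.read_state(); print(s['tool_pos'].round(1),s['ee_rot'].round(3))
for b in blobs(mask(im,'green'),800): print(b.mean(0).round(),rim(cast(ct,b,17),38))
plan((468.4,91,25),2.75,1)
E
```

```text
[467.3  91.5 136.5] [3.142 0.    2.749]
[319. 232.] (array([466.2,  90.6]), np.float64(36.8), np.float64(1.0))
[[-0.01, 0.0, 0.56, 0.0], [-0.01, 0.0, 0.56, 0.0], [-0.01, 0.0, 0.56, 0.0], [-0.01, 0.0, 0.56, 0.0], [-0.01, 0.0, 0.56, 0.0]]
step 22.3
```

Emit:
{"op": "drive_tool", "data": {"increments": [[0,0,0.6,0],[0,0,0.7,0],[0,0,0.7,0],[0,0,0.55,0],[0,0,0.22,0]]}}

```text
t: 21.0
tool_pos: [465.7, 91.2, 23.8]
ee_rot: [-3.14, -0.003, 2.748]
wrist_force: [0.3, 0.7, -0.6]
gripper_width: 85.0
grip_force: 0.0
```

Emit:
{"op": "drive_tool", "data": {"increments": [[0,0,0,0],[0,0,0,0],[0,0,0,0],[0,0,0,0],[0,0,0,0]], "hand": 0}}

```text
t: 21.5
tool_pos: [467.2, 91.5, 26.5]
ee_rot: [3.141, 0.002, 2.749]
wrist_force: [-4.6, -0.6, 10.0]
gripper_width: 13.2
grip_force: 40.0
```

Emit:
{"op": "drive_tool", "data": {"increments": [[0,0,0,0],[0,0,0,0],[0,0,0,0],[0,0,0,0],[0,0,0,0]]}}

```text
t: 22.0
tool_pos: [467.3, 91.6, 26.5]
ee_rot: [3.141, 0.002, 2.748]
wrist_force: [-0.9, 0.0, 5.4]
gripper_width: 13.2
grip_force: 39.9
```

```bash
python3 - <<'E'
from h import *
s=arm.read_state(); print(s['tool_pos'].round(1),s['ee_rot'].round(3),s['wrist_force'].round(1))
y=s['ee_rot'][2]; a=np.array([628.9,-271.8])-95*np.array([np.cos(y),np.sin(y)]); print(a)
plan((a[0],a[1],165),y,2,start=(s['tool_pos'][0],s['tool_pos'][1],155,y))
E
```

```text
[467.3  91.6  26.5] [3.141e+00 2.000e-03 2.748e+00] [-0.9  0.   5.4]
[ 716.65240693 -308.19388791]
[[-0.96, -0.68, -0.03, 0.0], [-0.96, -0.68, -0.03, 0.0], [-0.96, -0.68, -0.03, 0.0], [-0.96, -0.68, -0.03, 0.0], [-0.96, -0.68, -0.03, 0.0]]
[[-0.96, -0.68, -0.03, 0.0], [-0.96, -0.68, -0.03, 0.0], [-0.96, -0.68, -0.03, 0.0], [-0.96, -0.68, -0.03, 0.0], [-0.96, -0.68, -0.03, 0.0]]
step 47.1
```

Emit:
{"op": "drive_tool", "data": {"increments": [[0,0,-0.2,0],[0,0,-0.5,0],[0,0,-0.8,0],[0,0,-1,0],[0,0,-0.7,0]]}}

```text
t: 22.5
tool_pos: [467.0, 91.6, 156.2]
ee_rot: [3.14, 0.002, 2.748]
wrist_force: [-0.3, 0.5, -0.4]
gripper_width: 13.2
grip_force: 39.0
```

Emit:
{"op": "drive_tool", "data": {"increments": [[-0.64,-0.45,-0.02,0],[-0.64,-0.45,-0.02,0],[-0.64,-0.45,-0.02,0],[-0.64,-0.45,-0.02,0],[-0.64,-0.45,-0.02,0]]}}

```text
t: 23.0
tool_pos: [550.6, -41.8, 158.0]
ee_rot: [-3.141, -0.0, 2.748]
wrist_force: [0.7, 0.2, -1.5]
gripper_width: 12.8
grip_force: 39.2
```

Emit:
{"op": "drive_tool", "data": {"increments": [[-0.64,-0.45,-0.02,0],[-0.64,-0.45,-0.02,0],[-0.64,-0.45,-0.02,0],[-0.64,-0.45,-0.02,0],[-0.64,-0.45,-0.02,0]]}}

```text
t: 23.5
tool_pos: [634.3, -173.9, 161.8]
ee_rot: [-3.142, -0.001, 2.748]
wrist_force: [-0.1, 0.4, -1.1]
gripper_width: 13.2
grip_force: 39.1
```

Emit:
{"op": "drive_tool", "data": {"increments": [[-0.64,-0.45,-0.02,0],[-0.64,-0.45,-0.02,0],[-0.64,-0.45,-0.02,0],[-0.64,-0.45,-0.02,0],[-0.64,-0.45,-0.02,0]]}}

```text
t: 24.0
tool_pos: [718.1, -306.0, 165.6]
ee_rot: [3.142, -0.001, 2.748]
wrist_force: [1.0, -0.2, -1.6]
gripper_width: 13.4
grip_force: 39.1
```

Emit:
{"op": "drive_tool", "data": {"increments": [[0,0,0,0],[0,0,0,0],[0,0,0,0],[0,0,0,0],[0,0,0,0]]}}

```text
t: 24.5
tool_pos: [717.7, -304.1, 166.2]
ee_rot: [3.142, 0.0, 2.749]
wrist_force: [0.0, 0.3, -0.5]
gripper_width: 13.4
grip_force: 39.1
```

```bash
python3 - <<'E'
from h import *
im,ct=snap('w9'); s=arm.read_state(); p=s['tool_pos'];print(p.round(1),s['ee_rot'].round(3))
for b in blobs(mask(im,'green'),800):
    print(b.mean(0).round(),b.min(0),b.max(0),'rim',rim(cast(ct,b,70),36.5),'lid',rim(cast(ct,b[b[:,1]<300],p[2]-9.5),38) if b[:,1].max()>300 else '')
plan((629,-271.5,115),2.748,1)
E
```

```text
[ 717.8 -304.3  166.3] [-3.142  0.     2.749]
[402. 321.] [228 212] [619 430] rim (array([ 761.3, -297.6]), np.float64(35.9), np.float64(0.06)) lid (array([ 716.5, -303.2]), np.float64(36.5), np.float64(0.58))
[313.  76.] [246   5] [379 147] rim (array([ 630.1, -272.7]), np.float64(35.4), np.float64(1.0)) lid 
[[0.47, -0.02, 0.26, 0.0], [0.47, -0.02, 0.26, 0.0], [0.47, -0.02, 0.26, 0.0], [0.47, -0.02, 0.26, 0.0], [0.47, -0.02, 0.26, 0.0]]
step 21.5
```

Emit:
{"op": "drive_tool", "data": {"increments": [[0.47,-0.02,0.2,0],[0.47,-0.02,0.27,0],[0.47,-0.02,0.27,0],[0.47,-0.02,0.27,0],[0.455,-0.03,0.2,0]]}}

```text
t: 25.05
tool_pos: [628.8, -272.5, 117.0]
ee_rot: [3.142, -0.0, 2.749]
wrist_force: [0.2, -0.2, -1.4]
gripper_width: 13.3
grip_force: 39.1
```

Emit:
{"op": "drive_tool", "data": {"increments": [[0,0,0,0],[0,0,0,0],[0,0,0,0],[0,0,0,0],[0,0,0,0]]}}

```text
t: 25.55
tool_pos: [630.7, -273.6, 117.5]
ee_rot: [-3.142, 0.001, 2.749]
wrist_force: [0.6, -0.0, -2.1]
gripper_width: 13.5
grip_force: 39.1
```

```bash
python3 - <<'E'
from h import *
s=arm.read_state(); print(s['tool_pos'].round(1),s['wrist_force'].round(1))
plan((630,-272.6,87.5),2.748,1)
E
```

```text
[ 630.7 -273.6  117.5] [ 0.6 -0.  -2.1]
[[0.0, 0.0, 0.15, 0.0], [0.0, 0.0, 0.15, 0.0], [0.0, 0.0, 0.15, 0.0], [0.0, 0.0, 0.15, 0.0], [0.0, 0.0, 0.15, 0.0]]
step 6.0
```

Emit:
{"op": "drive_tool", "data": {"increments": [[0.02,0.02,0.15,0],[0,0,0.15,0],[0,0,0.15,0],[0,0,0.15,0],[0,0,0.1,0]]}}

```text
t: 26.05
tool_pos: [629.2, -272.1, 88.3]
ee_rot: [-3.142, -0.001, 2.748]
wrist_force: [0.3, -0.2, -0.8]
gripper_width: 13.4
grip_force: 39.1
```

Emit:
{"op": "drive_tool", "data": {"increments": [[0,0,0.07,0],[0,0,0.02,0],[0,0,0,0],[0,0,0,0],[0,0,0,0]]}}

```text
t: 26.55
tool_pos: [629.4, -272.2, 86.6]
ee_rot: [-3.142, 0.0, 2.748]
wrist_force: [-3.0, 0.3, 6.1]
gripper_width: 12.9
grip_force: 39.8
```

Emit:
{"op": "drive_tool", "data": {"increments": [[0,0,0,0],[0,0,0,0],[0,0,0,0],[0,0,0,0],[0,0,0,0]], "hand": 1}}

```text
t: 27.05
tool_pos: [629.6, -272.3, 85.6]
ee_rot: [-3.142, -0.0, 2.748]
wrist_force: [0.1, -0.1, 0.5]
gripper_width: 83.7
grip_force: 0.0
```

Emit:
{"op": "drive_tool", "data": {"increments": [[0,0,-0.2,0],[0,0,-0.4,0],[0,0,-0.7,0],[0,0,-0.7,0],[0,0,-0.4,0]]}}

```text
t: 27.55
tool_pos: [630.5, -272.7, 185.2]
ee_rot: [-3.141, 0.005, 2.748]
wrist_force: [0.3, -1.1, -0.5]
gripper_width: 85.5
grip_force: 0.0
```

```bash
python3 - <<'E'
from h import *
im,ct=snap('w10'); s=arm.read_state(); print(s['tool_pos'].round(1),s['ee_rot'].round(3))
for b in blobs(mask(im,'green'),800): print(b.mean(0).round(),rim(cast(ct,b,77),38))
i1,c1=load('w1'); print('bottle cap',cast(c1,(217,426),110)); c2=cam('scene'); print(cast(c2,(222,125),110))
plan((450,-245.5,150),0.408,5)
cv2.imwrite('pics/w10c.png',cv2.resize(im[:400],None,fx=.75,fy=.75))
E
```

```text
[ 631.5 -273.2  187.6] [-3.141  0.009  2.748]
[321. 226.] (array([ 629. , -271.8]), np.float64(36.9), np.float64(0.8))
[434. 425.] (array([ 815.4, -243.8]), np.float64(37.6), np.float64(0.21))
bottle cap [[ 465.56020663 -414.44415148]]
[[ 464.96664009 -410.4441688 ]]
[[0.18, -0.04, 0.04, 0.89], [0.17, -0.06, 0.04, 0.89], [0.17, -0.08, 0.04, 0.89], [0.16, -0.09, 0.04, 0.89], [0.15, -0.11, 0.04, 0.89]]
[[0.14, -0.12, 0.04, 0.89], [0.13, -0.13, 0.04, 0.89], [0.11, -0.14, 0.04, 0.89], [0.1, -0.15, 0.04, 0.89], [0.09, -0.16, 0.04, 0.89]]
[[0.07, -0.17, 0.04, 0.89], [0.05, -0.18, 0.04, 0.89], [0.04, -0.18, 0.04, 0.89], [0.02, -0.18, 0.04, 0.89], [0.0, -0.18, 0.04, 0.89]]
[[-0.01, -0.18, 0.04, 0.89], [-0.03, -0.18, 0.04, 0.89], [-0.05, -0.18, 0.04, 0.89], [-0.06, -0.17, 0.04, 0.89], [-0.08, -0.17, 0.04, 0.89]]
[[-0.09, -0.16, 0.04, 0.89], [-0.11, -0.15, 0.04, 0.89], [-0.12, -0.14, 0.04, 0.89], [-0.13, -0.12, 0.04, 0.89], [-0.15, -0.11, 0.04, 0.89]]
step 7.5
```

View pics/w10c.png

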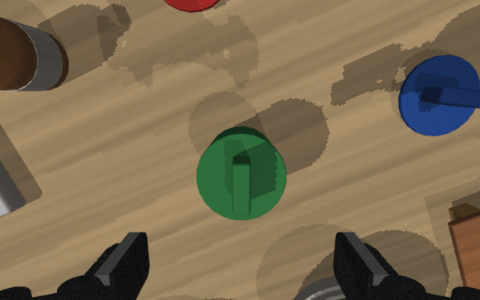

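The green lid is flat and centred on its jar at (241,172). The bottle is clear of the red lid, 165 mm away. On to the red lid.

Emit:
{"op": "drive_tool", "data": {"increments": [[0.18,-0.04,0.04,0.89],[0.17,-0.06,0.04,0.89],[0.17,-0.08,0.04,0.89],[0.16,-0.09,0.04,0.89],[0.15,-0.11,0.04,0.89]]}}

```text
t: 28.1
tool_pos: [592.6, -266.6, 173.4]
ee_rot: [-3.141, -0.0, 2.279]
wrist_force: [-0.0, -0.4, -0.5]
gripper_width: 85.7
grip_force: 0.0
```

Emit:
{"op": "drive_tool", "data": {"increments": [[0.14,-0.12,0.04,0.89],[0.13,-0.13,0.04,0.89],[0.11,-0.14,0.04,0.89],[0.1,-0.15,0.04,0.89],[0.09,-0.16,0.04,0.89]]}}

```text
t: 28.6
tool_pos: [556.7, -260.9, 165.5]
ee_rot: [-3.141, -0.0, 1.813]
wrist_force: [-1.1, -0.4, -0.3]
gripper_width: 85.1
grip_force: 0.0
```

Emit:
{"op": "drive_tool", "data": {"increments": [[0.07,-0.17,0.04,0.89],[0.05,-0.18,0.04,0.89],[0.04,-0.18,0.04,0.89],[0.02,-0.18,0.04,0.89],[0,-0.18,0.04,0.89]]}}

```text
t: 29.1
tool_pos: [520.4, -255.8, 157.5]
ee_rot: [-3.141, 0.0, 1.347]
wrist_force: [0.1, 0.1, 0.7]
gripper_width: 85.0
grip_force: 0.0
```

Emit:
{"op": "drive_tool", "data": {"increments": [[-0.01,-0.18,0.04,0.89],[-0.03,-0.18,0.04,0.89],[-0.05,-0.18,0.04,0.89],[-0.06,-0.17,0.04,0.89],[-0.08,-0.17,0.04,0.89]]}}

```text
t: 29.6
tool_pos: [484.1, -250.3, 149.6]
ee_rot: [3.142, 0.0, 0.881]
wrist_force: [-0.9, -0.1, -0.3]
gripper_width: 85.2
grip_force: 0.0
```

Emit:
{"op": "drive_tool", "data": {"increments": [[-0.09,-0.16,0.04,0.89],[-0.11,-0.15,0.04,0.89],[-0.12,-0.14,0.04,0.89],[-0.13,-0.12,0.04,0.89],[-0.15,-0.11,0.04,0.89]]}}

```text
t: 30.1
tool_pos: [447.9, -244.8, 141.6]
ee_rot: [3.141, 0.0, 0.415]
wrist_force: [0.2, -0.4, 0.4]
gripper_width: 85.2
grip_force: 0.0
```

Emit:
{"op": "drive_tool", "data": {"increments": [[0,0,0,0],[0,0,0,0],[0,0,0,0],[0,0,0,0],[0,0,0,0]]}}

```text
t: 30.6
tool_pos: [448.6, -245.0, 141.7]
ee_rot: [3.141, -0.0, 0.419]
wrist_force: [1.1, -0.4, -0.0]
gripper_width: 85.3
grip_force: 0.0
```

```bash
python3 - <<'E'
from h import *
im,ct=snap('w11'); s=arm.read_state(); print(s['tool_pos'].round(1),s['ee_rot'].round(3),s['t'])
for b in blobs(mask(im,'red'),800): print(b.mean(0).round(),rim(cast(ct,b,17),38))
plan((450,-245.5,25),0.408,1)
E
```

```text
[ 448.5 -244.9  141.7] [ 3.141 -0.     0.419] 30.65
[323. 231.] (array([ 449.7, -245.5]), np.float64(37.2), np.float64(1.0))
[[0.01, 0.01, 0.58, 0.02], [0.01, 0.01, 0.58, 0.02], [0.01, 0.01, 0.58, 0.02], [0.01, 0.01, 0.58, 0.02], [0.01, 0.01, 0.58, 0.02]]
step 23.3
```

Emit:
{"op": "drive_tool", "data": {"increments": [[0.02,0.02,0.6,0],[0,0,0.75,0],[0,0,0.75,0],[0,0,0.6,0],[0,0,0.22,0]]}}

```text
t: 31.15
tool_pos: [448.1, -244.6, 22.8]
ee_rot: [-3.138, 0.003, 0.419]
wrist_force: [0.1, 0.1, 0.8]
gripper_width: 85.2
grip_force: 0.0
```

Emit:
{"op": "drive_tool", "data": {"increments": [[0,0,0,0],[0,0,0,0],[0,0,0,0],[0,0,0,0],[0,0,0,0]], "hand": 0}}

```text
t: 31.65
tool_pos: [449.8, -245.6, 25.9]
ee_rot: [3.14, -0.001, 0.418]
wrist_force: [-3.6, 1.7, 9.8]
gripper_width: 13.8
grip_force: 40.6
```

Emit:
{"op": "drive_tool", "data": {"increments": [[0,0,0,0],[0,0,0,0],[0,0,0,0],[0,0,0,0],[0,0,0,0]]}}

```text
t: 32.15
tool_pos: [449.9, -245.7, 25.8]
ee_rot: [3.14, -0.001, 0.418]
wrist_force: [-0.6, -0.3, 6.5]
gripper_width: 13.0
grip_force: 39.8
```

```bash
python3 - <<'E'
from h import *
s=arm.read_state(); print(s['tool_pos'].round(1),s['ee_rot'].round(3),s['wrist_force'].round(1))
y=s['ee_rot'][2]; a=np.array([619.5,282])-95*np.array([np.cos(y),np.sin(y)]); print(a)
plan((a[0],a[1],185),y,3,start=(s['tool_pos'][0],s['tool_pos'][1],163,y))
E
```

```text
[ 449.9 -245.7   25.8] [ 3.14e+00 -1.00e-03  4.18e-01] [-0.6 -0.3  6.5]
[532.69451824 243.4019646 ]
[[0.46, -0.69, -0.04, 0.0], [0.46, -0.69, -0.04, 0.0], [0.46, -0.69, -0.04, 0.0], [0.46, -0.69, -0.04, 0.0], [0.46, -0.69, -0.04, 0.0]]
[[0.46, -0.69, -0.04, 0.0], [0.46, -0.69, -0.04, 0.0], [0.46, -0.69, -0.04, 0.0], [0.46, -0.69, -0.04, 0.0], [0.46, -0.69, -0.04, 0.0]]
[[0.46, -0.69, -0.04, 0.0], [0.46, -0.69, -0.04, 0.0], [0.46, -0.69, -0.04, 0.0], [0.46, -0.69, -0.04, 0.0], [0.46, -0.69, -0.04, 0.0]]
step 33.1
```

Emit:
{"op": "drive_tool", "data": {"increments": [[0,0,-0.3,0],[0,0,-0.6,0],[0,0,-0.9,0],[0,0,-1,0],[0,0,-0.6,0]]}}

```text
t: 32.65
tool_pos: [450.1, -245.8, 164.4]
ee_rot: [3.138, -0.002, 0.418]
wrist_force: [0.8, -0.6, -0.3]
gripper_width: 13.1
grip_force: 39.0
```

Emit:
{"op": "drive_tool", "data": {"increments": [[0.46,-0.69,-0.04,0],[0.46,-0.69,-0.04,0],[0.46,-0.69,-0.04,0],[0.46,-0.69,-0.04,0],[0.46,-0.69,-0.04,0]]}}

```text
t: 33.15
tool_pos: [477.1, -80.5, 169.6]
ee_rot: [3.141, -0.0, 0.418]
wrist_force: [0.8, 0.3, -0.1]
gripper_width: 13.4
grip_force: 39.1
```

Emit:
{"op": "drive_tool", "data": {"increments": [[0.46,-0.69,-0.04,0],[0.46,-0.69,-0.04,0],[0.46,-0.69,-0.04,0],[0.46,-0.69,-0.04,0],[0.46,-0.69,-0.04,0]]}}

```text
t: 33.65
tool_pos: [505.0, 83.0, 177.5]
ee_rot: [3.141, -0.0, 0.419]
wrist_force: [0.7, -0.7, -1.0]
gripper_width: 13.0
grip_force: 39.1
```

Emit:
{"op": "drive_tool", "data": {"increments": [[0.46,-0.69,0,0],[0.46,-0.69,0,0],[0.46,-0.69,0,0],[0.46,-0.69,0,0],[0.46,-0.69,0,0]]}}

```text
t: 34.15
tool_pos: [533.0, 246.4, 177.4]
ee_rot: [3.141, 0.0, 0.419]
wrist_force: [-0.0, 0.4, -0.2]
gripper_width: 13.3
grip_force: 39.1
```

Emit:
{"op": "drive_tool", "data": {"increments": [[0,0,0,0],[0,0,0,0],[0,0,0,0],[0,0,0,0],[0,0,0,0]]}}

```text
t: 34.65
tool_pos: [533.2, 244.2, 177.1]
ee_rot: [3.141, -0.0, 0.417]
wrist_force: [0.4, 0.3, -1.1]
gripper_width: 13.2
grip_force: 39.1
```

```bash
python3 - <<'E'
from h import *
im,ct=snap('w12'); s=arm.read_state(); p=s['tool_pos'];print(p.round(1),s['ee_rot'].round(3))
for b in blobs(mask(im,'red'),800):
    print(b.mean(0).round(),b.min(0),b.max(0),'rim',rim(cast(ct,b,70),36.5),'lid',rim(cast(ct,b[b[:,1]<300],p[2]-9),38) if b[:,1].max()>300 else '')
plan((619.5,281.7,117),0.418,1)
E
```

```text
[533.3 244.3 177.1] [ 3.141 -0.     0.417]
[321. 306.] [228 213] [415 401] rim (array([479.9, 246.3]), np.float64(37.8), np.float64(0.1)) lid (array([534.4, 244.9]), np.float64(36.7), np.float64(0.82))
[323.  76.] [260   8] [387 145] rim (array([619.8, 281.5]), np.float64(35.7), np.float64(1.0)) lid 
[[0.47, 0.0, 0.3, 0.0], [0.47, 0.0, 0.3, 0.0], [0.47, 0.0, 0.3, 0.0], [0.47, 0.0, 0.3, 0.0], [0.47, 0.0, 0.3, 0.0]]
step 22.3
```

Emit:
{"op": "drive_tool", "data": {"increments": [[0.47,0,0.25,0],[0.47,0,0.32,0],[0.47,0,0.32,0],[0.47,0,0.32,0],[0.46,0,0.29,0]]}}

```text
t: 35.2
tool_pos: [619.5, 282.9, 116.2]
ee_rot: [3.141, 0.0, 0.418]
wrist_force: [0.3, 0.4, -0.8]
gripper_width: 12.9
grip_force: 39.1
```

Emit:
{"op": "drive_tool", "data": {"increments": [[0,0,0,0],[0,0,0,0],[0,0,0,0],[0,0,0,0],[0,0,0,0]]}}

```text
t: 35.7
tool_pos: [618.6, 283.0, 117.8]
ee_rot: [3.141, -0.001, 0.418]
wrist_force: [-0.3, -0.4, -1.0]
gripper_width: 12.9
grip_force: 39.1
```

Emit:
{"op": "drive_tool", "data": {"increments": [[0,0.04,0.15,0],[0,0,0.15,0],[0,0,0.15,0],[0,0,0.15,0],[0,0,0.1,0]]}}

```text
t: 36.2
tool_pos: [619.1, 281.6, 87.8]
ee_rot: [3.142, 0.001, 0.419]
wrist_force: [-0.1, -0.7, -0.3]
gripper_width: 13.1
grip_force: 39.1
```

Emit:
{"op": "drive_tool", "data": {"increments": [[0,0,0.08,0],[0,0,0.04,0],[0,0,0,0],[0,0,0,0],[0,0,0,0]]}}

```text
t: 36.7
tool_pos: [619.3, 281.6, 85.9]
ee_rot: [3.141, -0.0, 0.419]
wrist_force: [-3.9, -1.4, 8.1]
gripper_width: 13.0
grip_force: 40.2
```

Home height reached (85.9 mm, expected 85.8). Release and back off.

Emit:
{"op": "drive_tool", "data": {"increments": [[0,0,0,0],[0,0,0,0],[0,0,0,0],[0,0,0,0],[0,0,0,0]], "hand": 1}}

```text
t: 37.2
tool_pos: [619.5, 281.7, 83.8]
ee_rot: [3.142, 0.0, 0.418]
wrist_force: [-0.5, -0.3, 0.5]
gripper_width: 84.0
grip_force: 0.0
```

Emit:
{"op": "drive_tool", "data": {"increments": [[0,0,-0.2,0],[0,0,-0.4,0],[0,0,-0.7,0],[0,0,-0.7,0],[0,0,-0.4,0]]}}

```text
t: 37.7
tool_pos: [620.5, 282.1, 183.5]
ee_rot: [3.141, -0.004, 0.418]
wrist_force: [1.2, 0.2, 0.5]
gripper_width: 85.2
grip_force: 0.0
```

Emit:
{"op": "drive_tool", "data": {"increments": [[-0.5,0,-0.5,0],[-0.5,0,-0.5,0],[-0.5,0,-0.5,0],[-0.5,0,-0.3,0],[-0.3,0,0,0]]}}

```text
t: 38.2
tool_pos: [535.2, 244.2, 254.9]
ee_rot: [3.141, -0.005, 0.418]
wrist_force: [0.0, 0.0, 0.6]
gripper_width: 85.4
grip_force: 0.0
```

```bash
python3 - <<'E'
from h import *
im,ct=snap('w13'); s=arm.read_state(); print(s['tool_pos'].round(1),s['t'])
for b in blobs(mask(im,'red'),800): print(b.mean(0).round(),rim(cast(ct,b,77),38))
sc=arm.capture('scene'); sc=sc[150:410,180:530]
cv2.imwrite('pics/end.png',np.hstack([cv2.resize(sc,(480,357)),cv2.resize(im,(320,240),)[:, :] if 0 else cv2.copyMakeBorder(cv2.resize(im,(320,240)),0,117,0,0,cv2.BORDER_CONSTANT)]))
E
```

```text
[533.3 243.4 253.7] 38.25
[321.  93.] (array([618.6, 281.5]), np.float64(37.1), np.float64(1.0))
```

View pics/end.png

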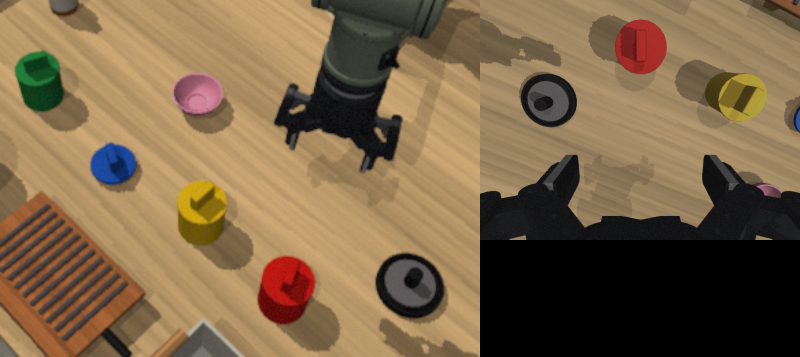

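All three jars are closed flat: green (40,80), yellow (203,212) and red (287,290). The cover lies in the holder at (410,285), the bystanders look untouched, and the gripper is clear.

```bash
python3 -c "
from rig import arm
print(arm.close_job())"
```

```text
the job is handed in; nothing more can be done
None
```

The job is handed in at about 38 s of the 70 s allowed: the final images show the grey cover flat in the holder, all three jars closed with their own lids, and the blue lid, bowl and bottle left alone; no verdict came back.

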